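# Push the tin through the gap between the ramekins

## Robot

A 7-joint arm with a two-finger parallel gripper is mounted at the origin on a cart in front of the work surface, level with it; the furniture and walls round the work are solid. World frame = base frame: x ahead of the robot, y to its left, z up, the work surface at z = 0. Lengths are in mm, angles in degrees, forces in N, time in s.
With the tool pointing down it reaches from about 400 to 875 mm from the base axis. Payload 19.3 kg.
Tool frame: the origin (TCP) lies at the very end of the fingers, on their centre line; the grasp point (between the pads) lies 19 mm behind it; z points along the fingers, y is the line along which they close (so a half turn about z gives the same grasp; the last joint's range is limited). The gripper opens to 85 mm and grips with 20 to 120 N. Pads are 22 mm wide; open, the fingers measure 114 mm over their backs; the gripper's body (76 mm by 85 mm) begins 54 mm behind the grasp point. The pads swing forward as they close: fully open they stand 13 mm farther back than shut.
Start: joints at [61.123, 29.874, -2.08, 91.645, 1.215, 58.505, -6.463], TCP at [262.673, -567.113, 231.291] pointing down, gripper open.
Joint ranges: [-166.77, 166.77], [-17.47, 122.26], [-85.68, 81.53], [9.62, 139.38], [-72.42, 252.41], [9.2, 110.78], [-144.41, 144.41]. Speed limits (degrees/s): [108.29, 108.29, 136.94, 136.94, 172.46, 172.46, 172.46].

## Interface

Orientations are given as [roll, pitch, yaw] about the fixed x, y, z axes, in that order (R = Rz(yaw) Ry(pitch) Rx(roll)).
In Python, from cell import bot, eyes gives the robot as it stands.
- The arm moves only by the tool arm_command, never from a script. Its argument "commands" is a list of rows, each an object of numbers: "x", "y", "z": the shift along the tool's x, y, z in cm; "ax", "ay", "az": the turn, a rotation vector about the tool's x, y, z in rad; "grip": the closure in counts, from 0 (fully open) to 255 (shut). A call has 1 to 12 rows; each row is the pose to reach, as a shift and turn from the pose commanded when the call began, along the tool's axes at that moment; what a row does not reach only later rows make up. A row lasts 1/10 s, in which the tool goes at most 50 mm and 8.59 degrees, less where a joint would pass 70% of its speed; a pose out of reach is approached as far as the arm can. A call with a gripper value outside its range is refused whole. The fingers move at their own pace and stop on an object; "grip_force" is the grip in N (left out, the last holds). Time passes only in rows, so rows that repeat a pose let the fingers close. It gives the time, the measured TCP pose, the force, the opening and the grip force at its end, in the units of the state.
- bot.observe(): the state, without advancing time (a new reading comes with each control period).
- eyes.capture(name): name is "scene" or "top" or "wrist"; returns the picture (384x512x3 uint8, red, green, blue); there is no depth.
- eyes.calibration(name): a dict with "intrinsics" (3x3 intrinsics, pixels), "T" (4x4, takes a point from camera to world coordinates). Camera axes: x right, y up, looking along -z (the intrinsics and any distortion apply to the point x, -y, -z); pixel columns grow to the right and rows downward; lengths in mm; the calibration is good to about 2 mm. A picture is of the moment at which its call begins: read the wrist's pose just before it. calibration takes no time and is no camera call; for the wrist camera it gives the pose at the moment of the call.
- bot.hand_in(): hands the job in; it is judged then, once.
The state is a dict: "clock": time; "qpos": joint angles; "qvel": joint speeds; "tau": joint torques, N m; "tool_pos": TCP position; "tool_rot": TCP orientation; "force": force on the tool from outside, world axes, zero at the start; "torque": the same for the moment, N m; "finger_gap": finger opening in mm; "grasp_force": force on a finger pad.
Only numpy, scipy, OpenCV 4.12 (cv2) and the standard library are available. Lean on these libraries where they do the work, as an engineer would, in place of code of your own. Each camera call takes 0.05 s, during which the arm holds its last target. There are 200 camera calls.

## Task

Push the low food tin across the wooden butcher block, through the narrow gap between the two blue ramekins, and on until it stands wholly on the round cork mat beyond them. Use only the fingertips or the outside of the fingers: never pinch, lift or tip the tin. Leave the jars, the pepper mill and the peeler where they are, and finish clear of everything.

Things in the scene. Friction and masses are not known exactly. Their poses are not given: they have to be found in the camera images.
- tin: closed low round food tin lying flat on the butcher block, 86 mm in diameter, 40 mm high, about 0.16 to 0.33 kg, loose. Pushed low it slides without tipping, and stops when the push stops. It starts on the right (-y) side of the ramekins. Origin: centre of its underside, z up; its yaw means nothing.
- ramekins: two blue fluted straight-walled ramekins, each 50 mm in diameter, 42 mm high, fixed to the block; touching them is harmless. Origin: midway between them, on the block's top. x axis: the way through the gap, from the tin's side to the mat's (world +y, turned up to 0.3 rad). Their centres lie at +73 and -73 mm on its y axis: a clear gap of 96 mm, 5 mm on each side of the tin.
- cork_mat: flat round cork mat on the block, 124 mm in diameter, 1 mm thick, fixed; no step to push over (the tin slides on at the height of the block). It lies 100 to 110 mm beyond the ramekins' origin along their x axis, up to 10 mm aside. Origin: its centre, on the block's top.
- butcher_block: pale wooden butcher block with dark end strips, fixed on the worktop and reaching over the sink's edge; 270 mm (x) by 440 mm (y), its flat top 52 mm above the worktop. Origin: centre of its underside, at worktop height. The tin, ramekins and mat stand on it, the bystanders on the worktop beside it.
- amber_jar: bystander: squat jar with a red lid, 59 mm wide, 86 mm high; origin: centre of its underside
- spice_jar: bystander: slim spice jar with a dark cap, 41 mm wide, 105 mm high; origin: centre of its underside
- pepper_mill: bystander: brown wooden pepper mill, 58 mm wide, 170 mm high; origin: centre of its underside
- peeler: bystander: teal vegetable peeler lying flat, 142 mm long, 29 mm wide, 13 mm high; origin: centre of its underside

How it is judged (in metres and radians):
On the way:
1. the tin is in the gap between the two ramekins, standing on the butcher block (x of tin in the frame of ramekins between -0.02 and 0.02 m and y of tin in the frame of ramekins between -0.012 and 0.012 m and height (world z) of tin between 0.044 and 0.06 m), for 0.05 s.
At the end, for the whole second after the job is handed in: the tin stands flat and at rest on the butcher block, on the cork mat, its centre within 19 mm of the mat's centre (wholly on it) (horizontal distance between tin and cork_mat below 0.019 m and height (world z) of tin between 0.044 and 0.06 m and angle between tin's own z axis and vertical below 0.1 rad and linear speed of tin below 0.02 m/s); the robot touches nothing.
It fails at once if the tin is lifted off the butcher block (by more than 15 mm) (height (world z) of tin above 0.067 m).
It fails at once if the tin is tipped (by more than 0.3 rad) (angle between tin's own z axis and vertical above 0.3 rad).
It fails at once if a bystander (jar, pepper mill or peeler) is moved by more than 30 mm (distance of any of amber_jar, spice_jar, pepper_mill, peeler from where it was at the start of the episode above 0.03 m).
It also fails if it takes over 48 s, if anything falls off the work surface, if the arm or the gripper's body presses on something with over 40 N, if the wrist force passes 120 N, or if a joint passes its speed limit or range.

## Working session

There is one attempt and no reset: what is moved stays moved. The work goes in short steps, Python scripts to look and compute and a tool call to move; the robot and the scene stay as the last step left them, time stands still between calls to the robot, and variables do not carry over. Pictures are saved under pics/ and viewed, at most 10 in all, crops included, and the job is handed in when it is done.

Besides the shell and the picture viewer there is one more tool, called after "Call:" by a JSON object that holds its "api" and its "payload". arm_command: Moves the arm, as the interface text tells. Its arguments: {"type":"object","properties":{"commands":{"type":"array","items":{"type":"object","properties":{"x":{"type":"number"},"y":{"type":"number"},"z":{"type":"number"},"ax":{"type":"number"},"ay":{"type":"number"},"az":{"type":"number"},"grip":{"type":"number"}}}},"grip_force":{"type":"number"}},"required":["commands"]}

```bash
mkdir -p pics; python3 - <<'E'
from cell import bot,eyes
import cv2
s=bot.observe();print(s)
for n in("top","scene"):
    im=eyes.capture(n);cv2.imwrite(f"pics/{n}0.png",cv2.resize(im[:,:,::-1],(800,600),interpolation=cv2.INTER_CUBIC))
    c=eyes.calibration(n);print(n,c)
E
```

```text
{'clock': 0.0, 'qpos': array([61.12308649, 29.91159054, -2.08411334, 91.67397225,  1.21662288,
       58.50368748, -6.46560201]), 'qvel': array([-0.11080852, -0.07463581, -0.03272824, -0.01254208,  0.04385112,
       -0.02426313,  0.03351039]), 'tau': array([-5.57930198e-04, -9.27104115e+01,  1.97979636e+00, -3.69932163e+01,
        1.78742077e-02,  8.14939354e-03, -8.08530262e-05]), 'tool_pos': array([ 262.53893192, -566.80864243,  230.69754017]), 'tool_rot': array([-1.79933071e+02,  5.08692861e-03,  2.48549159e+01]), 'force': array([0.33961474, 0.81320016, 0.58128057]), 'torque': array([-0.02288901, -0.01028326,  0.02861111]), 'grasp_force': 0.0, 'finger_gap': 85.27443073059645}
top {'intrinsics': array([[471.13122166,   0.        , 251.68563974],
       [  0.        , 471.13122166, 194.3475113 ],
       [  0.        ,   0.        ,   1.        ]]), 'T': array([[ 1.56588106e-02,  9.91229616e-01, -1.31219851e-01,
         4.19334900e+02],
       [-9.99582679e-01,  1.23326765e-02, -2.61222791e-02,
        -5.68740801e+01],
       [-2.42748847e-02,  1.31574134e-01,  9.91009070e-01,
         1.18876769e+03],
       [ 0.00000000e+00,  0.00000000e+00,  0.00000000e+00,
         1.00000000e+00]])}
scene {'intrinsics': array([[380.36590348,   0.        , 253.74143052],
       [  0.        , 380.36590348, 194.68329361],
       [  0.        ,   0.        ,   1.        ]]), 'T': array([[-7.22940393e-01,  4.31548611e-01, -5.39558138e-01,
         4.58762342e+01],
       [-6.90725771e-01, -4.33381196e-01,  5.78859783e-01,
         5.37847626e+02],
       [ 1.59717841e-02,  7.91167830e-01,  6.11390519e-01,
         6.74939668e+02],
       [ 0.00000000e+00,  0.00000000e+00,  0.00000000e+00,
         1.00000000e+00]])}
```

View pics/top0.png

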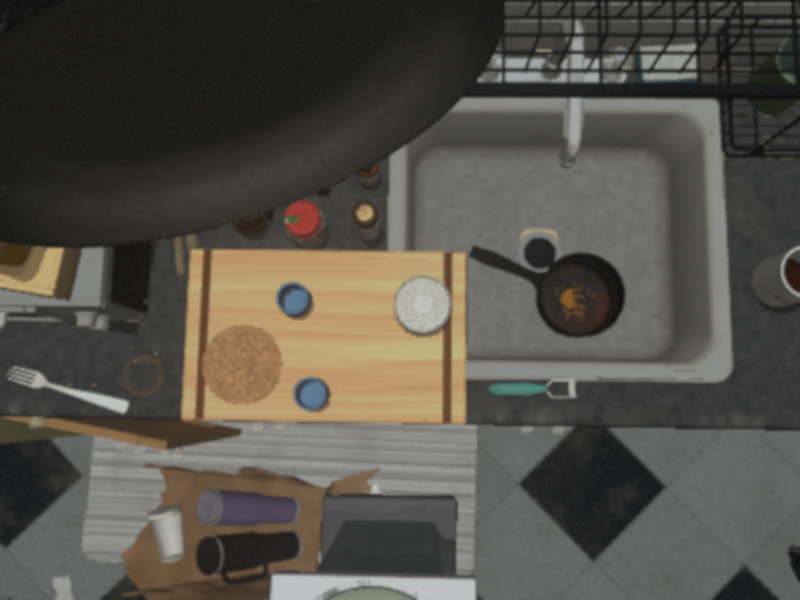

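View pics/scene0.png

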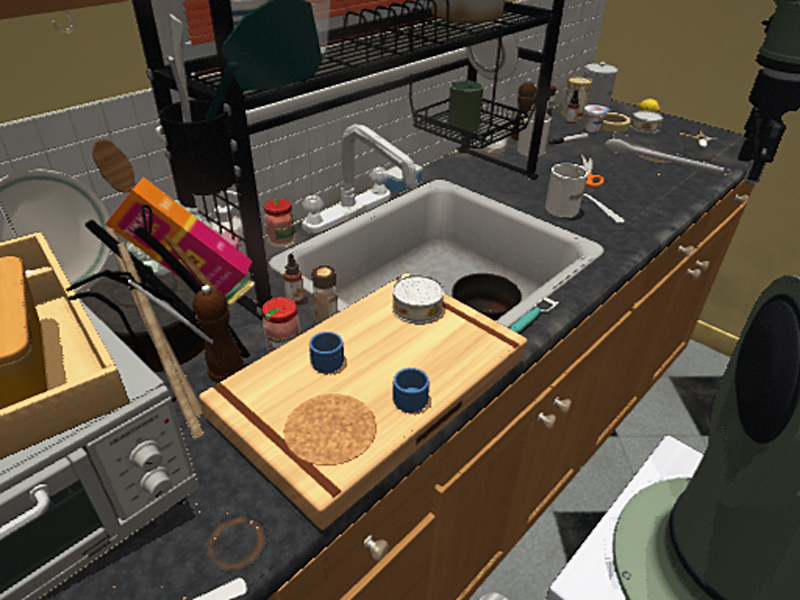

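The top view (800x600 scale) shows the tin top at about (423,304), ramekins at (294,299) and (312,394), and the mat at (242,364). I'll enlarge that area.

```bash
cat >h.py <<'E'
import numpy as np
from cell import bot,eyes
def px2w(n,uv,z):
    c=eyes.calibration(n);K=np.array(c["intrinsics"]);T=np.array(c["T"])
    d=np.linalg.inv(K)@[uv[0],uv[1],1];d=T[:3,:3]@(d*[1,-1,-1])
    return (T[:3,3]+d*(z-T[2,3])/d[2])[:2]
E
python3 - <<'E'
from h import *
import cv2
im=eyes.capture("top")
cr=im[150:280,112:304]
b=cv2.resize(cr[:,:,::-1],None,fx=4,fy=4,interpolation=cv2.INTER_CUBIC)
hsv=cv2.cvtColor(im,cv2.COLOR_RGB2HSV)
m=((hsv[:,:,0]>95)&(hsv[:,:,0]<125)&(hsv[:,:,1]>90)).astype('uint8');m[:150]=0;m[280:]=0;m[:,:112]=0;m[:,304:]=0
n,l,st,ce=cv2.connectedComponentsWithStats(m)
for s,c in zip(st[1:],ce[1:]):
    if s[4]>60: print(s,c,px2w("top",c,85),px2w("top",c,94))
cv2.imwrite("pics/crop.png",b)
E
```

```text
[183 187  12  11  84] [188.76190476 191.48809524] [570.47260635 121.72530373] [569.24024616 120.26902406]
[193 245  14  15 153] [199.49019608 252.55555556] [427.0470578   91.82924365] [426.98417371  90.61673315]
```

View pics/crop.png

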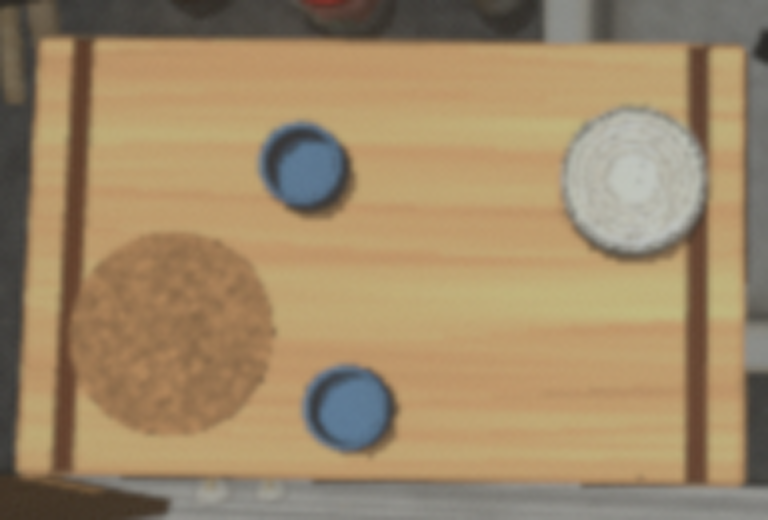

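Crop (4x): tin lid at (634,180), ramekin rims at about (303,166) and (348,407), mat at (172,334).

```bash
python3 - <<'E'
from h import *
f=lambda u,v:((u+.5)/4-.5+112,(v+.5)/4-.5+150)
A=px2w("top",f(303,166),94);B=px2w("top",f(348,407),94);t=px2w("top",f(634,180),92);m=px2w("top",f(172,334),53)
for q in[(40,38),(745,46),(745,484),(18,473)]:print(px2w("top",f(*q),52))
print(A,B,t,m,np.linalg.norm(A-B))
o=(A+B)/2;d=(A-B)/np.linalg.norm(A-B);x=np.array([-d[1],d[0]]);print(o,x,np.degrees(np.arctan2(x[1],x[0])))
for p in(t,m):print((p-o)@x,(p-o)@np.array([-x[1],x[0]]))
E
```

```text
[653.8145916 296.5777482]
[ 653.4238144  -138.89512979]
[ 388.27111415 -139.63441143]
[387.66929957 295.97506559]
[570.06288187 123.57511186] [429.66349619  92.70660407] [564.43997026 -71.25439788] [472.21145731 206.36319127] 143.75274700175012
[499.86318903 108.14085796] [-0.21473334  0.97667271] 102.39988354356974
-189.0772395899386 -24.548237402982664
101.86882168944813 5.915081989072701
```

Call:
{"api": "arm_command", "payload": {"commands": [{"x": 46.6, "y": -25.2, "z": 0, "az": -1.353, "grip": 123}, {"x": 46.6, "y": -25.2, "z": 0, "az": -1.353, "grip": 123}, {"x": 46.6, "y": -25.2, "z": 0, "az": -1.353, "grip": 123}, {"x": 46.6, "y": -25.2, "z": 0, "az": -1.353, "grip": 123}, {"x": 46.6, "y": -25.2, "z": 0, "az": -1.353, "grip": 123}, {"x": 46.6, "y": -25.2, "z": 0, "az": -1.353, "grip": 123}, {"x": 46.6, "y": -25.2, "z": 0, "az": -1.353, "grip": 123}, {"x": 46.6, "y": -25.2, "z": 0, "az": -1.353, "grip": 123}, {"x": 46.6, "y": -25.2, "z": 0, "az": -1.353, "grip": 123}, {"x": 46.6, "y": -25.2, "z": 0, "az": -1.353, "grip": 123}, {"x": 46.6, "y": -25.2, "z": 0, "az": -1.353, "grip": 123}, {"x": 46.6, "y": -25.2, "z": 0, "az": -1.353, "grip": 123}]}}

```text
schema error: expected keys x, y, z, ax, ay, az, grip
```

Call:
{"api": "arm_command", "payload": {"commands": [{"x": 46.6, "y": -25.2, "z": 0, "ax": 0, "ay": 0, "az": -1.353, "grip": 123}, {"x": 46.6, "y": -25.2, "z": 0, "ax": 0, "ay": 0, "az": -1.353, "grip": 123}, {"x": 46.6, "y": -25.2, "z": 0, "ax": 0, "ay": 0, "az": -1.353, "grip": 123}, {"x": 46.6, "y": -25.2, "z": 0, "ax": 0, "ay": 0, "az": -1.353, "grip": 123}, {"x": 46.6, "y": -25.2, "z": 0, "ax": 0, "ay": 0, "az": -1.353, "grip": 123}, {"x": 46.6, "y": -25.2, "z": 0, "ax": 0, "ay": 0, "az": -1.353, "grip": 123}, {"x": 46.6, "y": -25.2, "z": 0, "ax": 0, "ay": 0, "az": -1.353, "grip": 123}, {"x": 46.6, "y": -25.2, "z": 0, "ax": 0, "ay": 0, "az": -1.353, "grip": 123}, {"x": 46.6, "y": -25.2, "z": 0, "ax": 0, "ay": 0, "az": -1.353, "grip": 123}, {"x": 46.6, "y": -25.2, "z": 0, "ax": 0, "ay": 0, "az": -1.353, "grip": 123}, {"x": 46.6, "y": -25.2, "z": 0, "ax": 0, "ay": 0, "az": -1.353, "grip": 123}, {"x": 46.6, "y": -25.2, "z": 0, "ax": 0, "ay": 0, "az": -1.353, "grip": 123}]}}

```text
clock: 1.35
tool_pos: [581.6, -137.8, 231.0]
tool_rot: [179.9, -0.1, 102.7]
force: [-0.1, -1.0, 1.3]
finger_gap: 44.4
grasp_force: 0.0
```

```bash
python3 - <<'E'
from h import *
import cv2
im=eyes.capture("wrist");print(bot.observe()["tool_pos"],eyes.calibration("wrist"))
cv2.imwrite("pics/w1.png",cv2.resize(im[:,:,::-1],(800,600),interpolation=cv2.INTER_CUBIC))
E
```

```text
[ 580.29732111 -140.47514974  230.86487296] {'intrinsics': array([[317.39399256,   0.        , 256.83944611],
       [  0.        , 317.39399256, 183.69218319],
       [  0.        ,   0.        ,   1.        ]]), 'T': array([[ 9.76281167e-01, -2.08781789e-01, -5.73170851e-02,
         5.64376186e+02],
       [ 2.16504700e-01,  9.40347669e-01,  2.62434708e-01,
        -7.48277009e+01],
       [-8.93600367e-04, -2.68619481e-01,  9.63245958e-01,
         3.73984466e+02],
       [ 0.00000000e+00,  0.00000000e+00,  0.00000000e+00,
         1.00000000e+00]])}
```

View pics/w1.png

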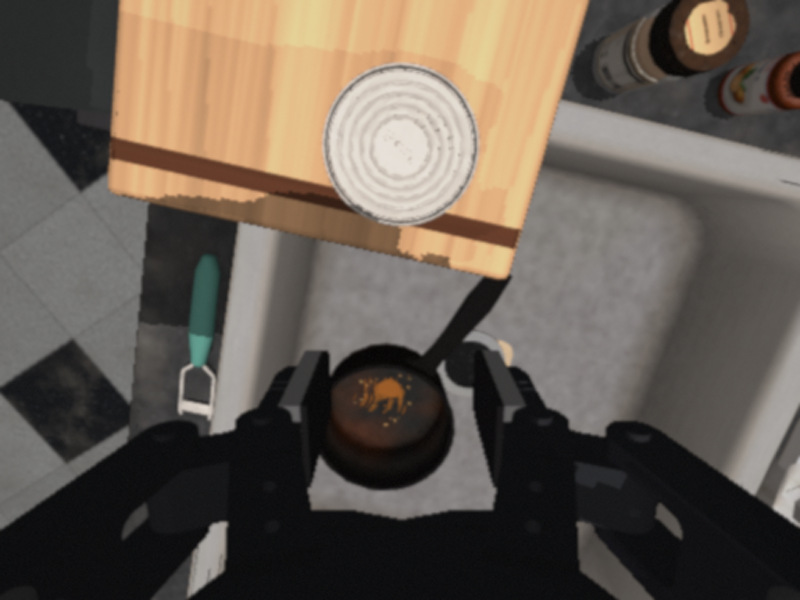

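```bash
python3 - <<'E'
from h import *
f=lambda u,v:((u+.5)*.64-.5,(v+.5)*.64-.5)
t=px2w("wrist",f(401,144),92);print("tin",t)
for e in[(324,145),(479,145),(401,65),(401,224)]:print(px2w("wrist",f(*e),92))
for q in [(110,192),(502,277)]:print("corner",px2w("wrist",f(*q),52))
s=bot.observe();y=np.radians(s["tool_rot"][2]);d=t-s["tool_pos"][:2]
print(s["tool_pos"],s["tool_rot"][2],"tool dx,dy",d@[np.cos(y),np.sin(y)],d@[np.sin(y),-np.cos(y)])
E
```

```text
tin [563.24421394 -72.38312455]
[522.26512587 -82.00841191]
[604.97284385 -63.66733894]
[554.63453974 -33.50058841]
[ 572.7156008  -115.15727987]
corner [ 387.61973431 -141.18107981]
corner [ 647.66019041 -140.97524393]
[ 580.29732111 -140.47514974  230.86487296] 102.56176815189991 tool dx,dy 70.17095970959006 -1.8354215360222554
```

The wrist view has the tin lid at (401,144) in the picture, which agrees with the top view. The tin is centred on the fingers and 70 mm ahead of the TCP. I'll lower behind it.

Call:
{"api": "arm_command", "payload": {"commands": [{"x": 0, "y": -0.2, "z": 5, "ax": 0, "ay": 0, "az": 0, "grip": 123}, {"x": 0, "y": -0.2, "z": 9, "ax": 0, "ay": 0, "az": 0, "grip": 123}, {"x": 0, "y": -0.2, "z": 13, "ax": 0, "ay": 0, "az": 0, "grip": 123}, {"x": 0, "y": -0.2, "z": 15.5, "ax": 0, "ay": 0, "az": 0, "grip": 123}, {"x": 0, "y": -0.2, "z": 16.8, "ax": 0, "ay": 0, "az": 0, "grip": 123}, {"x": 0, "y": -0.2, "z": 17.2, "ax": 0, "ay": 0, "az": 0, "grip": 123}, {"x": 0, "y": -0.2, "z": 17.2, "ax": 0, "ay": 0, "az": 0, "grip": 123}, {"x": 0, "y": -0.2, "z": 17.2, "ax": 0, "ay": 0, "az": 0, "grip": 123}]}}

```text
clock: 2.2
tool_pos: [578.3, -143.4, 60.6]
tool_rot: [179.9, 0.0, 102.3]
force: [-0.6, -0.6, 0.1]
finger_gap: 44.4
grasp_force: 0.0
```

Call:
{"api": "arm_command", "payload": {"commands": [{"x": 1, "y": 0, "z": 0, "ax": 0, "ay": 0, "az": 0, "grip": 123}, {"x": 2, "y": 0, "z": 0, "ax": 0, "ay": 0, "az": 0, "grip": 123}, {"x": 3, "y": 0, "z": 0, "ax": 0, "ay": 0, "az": 0, "grip": 123}, {"x": 4.2, "y": -0.2, "z": 0, "ax": 0, "ay": 0, "az": 0, "grip": 123}, {"x": 5.4, "y": -0.5, "z": 0, "ax": 0, "ay": 0, "az": 0, "grip": 123}, {"x": 6.6, "y": -0.8, "z": 0, "ax": 0, "ay": 0, "az": 0, "grip": 123}, {"x": 7.8, "y": -1.1, "z": 0, "ax": 0, "ay": 0, "az": 0, "grip": 123}, {"x": 9, "y": -1.4, "z": 0, "ax": 0, "ay": 0, "az": 0, "grip": 123}, {"x": 10.2, "y": -1.7, "z": 0, "ax": 0, "ay": 0, "az": 0, "grip": 123}, {"x": 11.3, "y": -2.0, "z": 0, "ax": 0, "ay": 0, "az": 0, "grip": 123}, {"x": 12.3, "y": -2.2, "z": 0, "ax": 0, "ay": 0, "az": 0, "grip": 123}, {"x": 12.3, "y": -2.2, "z": 0, "ax": 0, "ay": 0, "az": 0, "grip": 123}]}}

```text
clock: 3.4
tool_pos: [529.0, -25.8, 59.2]
tool_rot: [-180.0, -0.0, 102.5]
force: [0.2, -0.1, -0.1]
finger_gap: 44.1
grasp_force: 0.0
```

```bash
python3 - <<'E'
from h import *
import cv2
im=eyes.capture("wrist")
cv2.imwrite("pics/w2.png",cv2.resize(im[:,:,::-1],(800,600),interpolation=cv2.INTER_CUBIC))
E
```

```text
(no output)
```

View pics/w2.png

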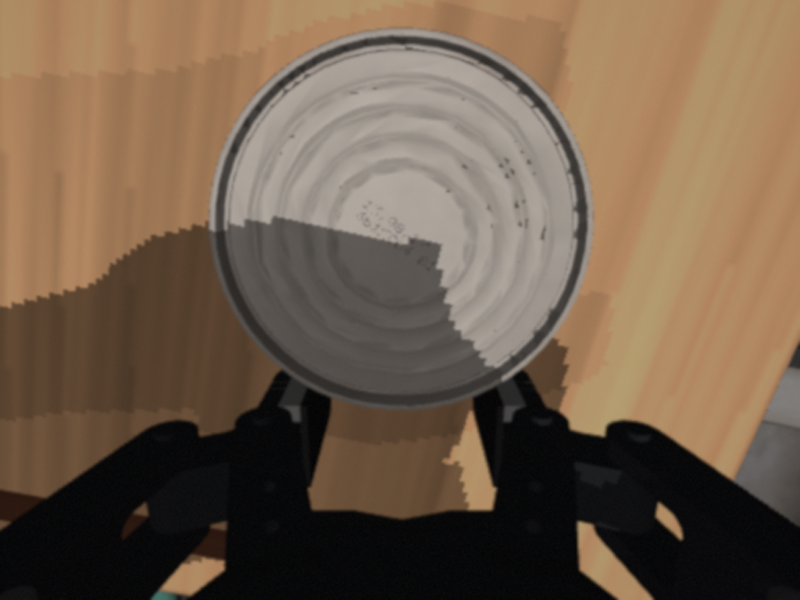

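The tin sits centred in the finger cradle (lid at (401,218)). I'll compute its place relative to the gap.

```bash
python3 - <<'E'
from h import *
import cv2
f=lambda u,v:((u+.5)*.64-.5,(v+.5)*.64-.5)
t=px2w("wrist",f(401,217),92)
o=np.array([499.9,108.1]);x=np.array([-.2147,.9767]);n=np.array([-.9767,-.2147])
s=bot.observe();p=s["tool_pos"][:2]
print(t,p,s["tool_rot"],"tin",(t-o)@x,(t-o)@n,"tcp",(p-o)@x,(p-o)@n)
im=eyes.capture("top")[150:280,112:304]
cv2.imwrite("pics/top2.png",cv2.resize(im[:,:,::-1],None,fx=4,fy=4,interpolation=cv2.INTER_CUBIC))
E
```

```text
[516.4185002   24.78826976] [529.28168841 -26.65814648] [-1.79954779e+02 -3.29203589e-02  1.02449272e+02] tin -84.91708891776747 1.7534093414535084 tcp -137.92653017218043 0.23547898295077627
```

View pics/top2.png

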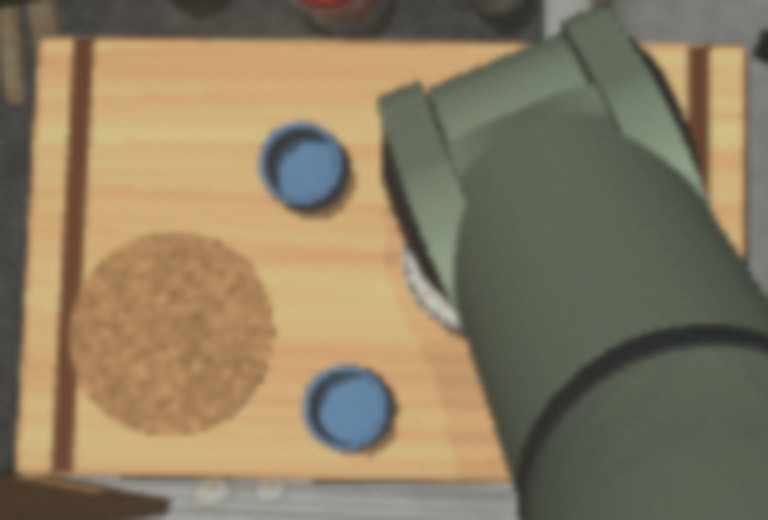

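Call:
{"api": "arm_command", "payload": {"commands": [{"x": 1, "y": 0.05, "z": 0, "ax": 0, "ay": 0, "az": 0, "grip": 123}, {"x": 2, "y": 0.1, "z": 0, "ax": 0, "ay": 0, "az": 0, "grip": 123}, {"x": 3, "y": 0.1, "z": 0, "ax": 0, "ay": 0, "az": 0, "grip": 123}, {"x": 4, "y": 0.1, "z": 0, "ax": 0, "ay": 0, "az": 0, "grip": 123}, {"x": 4.6, "y": 0.1, "z": 0, "ax": 0, "ay": 0, "az": 0, "grip": 123}, {"x": 4.6, "y": 0.1, "z": 0, "ax": 0, "ay": 0, "az": 0, "grip": 123}]}}

```text
clock: 4.1
tool_pos: [520.8, 18.8, 59.4]
tool_rot: [180.0, -0.0, 102.5]
force: [-1.0, -0.2, 0.1]
finger_gap: 44.5
grasp_force: 0.0
```

```bash
python3 - <<'E'
from h import *
import cv2
im=eyes.capture("wrist")
print(bot.observe()["tool_pos"])
cv2.imwrite("pics/w3.png",cv2.resize(im[:,:,::-1],(800,600),interpolation=cv2.INTER_CUBIC))
E
```

```text
[520.89181059  18.05654988  59.35346994]
```

View pics/w3.png

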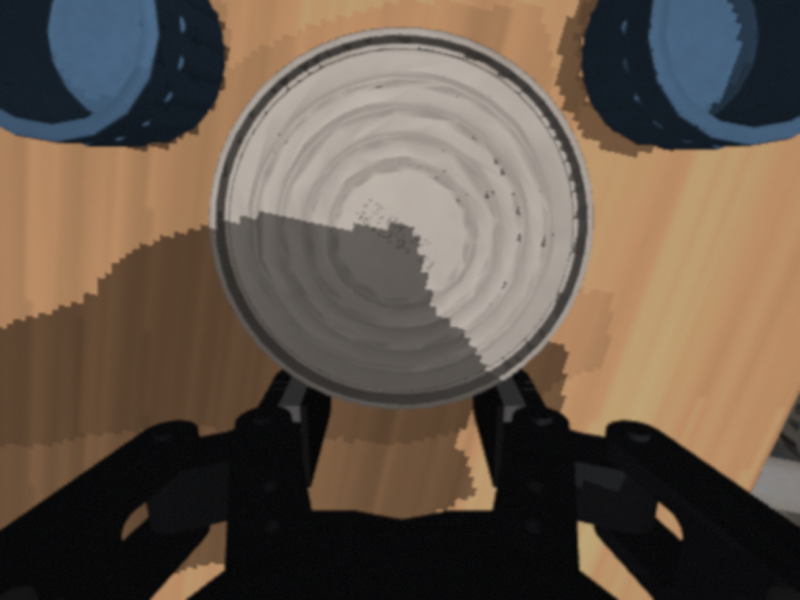

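The ramekins show symmetrically about the tin: wall edges at 225 and 583, tin centre at 401. Aligned within 1 mm, so I'll push into the gap.

Call:
{"api": "arm_command", "payload": {"commands": [{"x": 1, "y": 0.05, "z": 0, "ax": 0, "ay": 0, "az": 0, "grip": 123}, {"x": 2, "y": 0.05, "z": 0, "ax": 0, "ay": 0, "az": 0, "grip": 123}, {"x": 2.8, "y": 0.05, "z": 0, "ax": 0, "ay": 0, "az": 0, "grip": 123}, {"x": 3.6, "y": 0.05, "z": 0, "ax": 0, "ay": 0, "az": 0, "grip": 123}, {"x": 4.4, "y": 0.05, "z": 0, "ax": 0, "ay": 0, "az": 0, "grip": 123}, {"x": 5.2, "y": 0.05, "z": 0, "ax": 0, "ay": 0, "az": 0, "grip": 123}, {"x": 6, "y": 0.05, "z": 0, "ax": 0, "ay": 0, "az": 0, "grip": 123}, {"x": 6.8, "y": 0.05, "z": 0, "ax": 0, "ay": 0, "az": 0, "grip": 123}, {"x": 7.6, "y": 0.05, "z": 0, "ax": 0, "ay": 0, "az": 0, "grip": 123}, {"x": 7.6, "y": 0.05, "z": 0, "ax": 0, "ay": 0, "az": 0, "grip": 123}]}}

```text
clock: 5.15
tool_pos: [504.9, 93.3, 59.3]
tool_rot: [180.0, -0.0, 102.5]
force: [0.3, -0.2, -0.2]
finger_gap: 44.2
grasp_force: 0.0
```

Call:
{"api": "arm_command", "payload": {"commands": [{"x": 1, "y": 0, "z": 0, "ax": 0, "ay": 0, "az": 0, "grip": 123}, {"x": 2, "y": 0, "z": 0, "ax": 0, "ay": 0, "az": 0, "grip": 123}, {"x": 3, "y": -0.1, "z": 0, "ax": 0, "ay": 0, "az": 0, "grip": 123}, {"x": 4, "y": -0.2, "z": 0, "ax": 0, "ay": 0, "az": 0, "grip": 123}, {"x": 5, "y": -0.3, "z": 0, "ax": 0, "ay": 0, "az": 0, "grip": 123}, {"x": 5.8, "y": -0.4, "z": 0, "ax": 0, "ay": 0, "az": 0, "grip": 123}, {"x": 6.3, "y": -0.5, "z": 0, "ax": 0, "ay": 0, "az": 0, "grip": 123}, {"x": 6.3, "y": -0.5, "z": 0, "ax": 0, "ay": 0, "az": 0, "grip": 123}]}}

```text
clock: 5.95
tool_pos: [486.4, 153.2, 59.3]
tool_rot: [-180.0, -0.0, 102.4]
force: [0.5, 0.8, -0.4]
finger_gap: 44.2
grasp_force: 0.0
```

```bash
python3 - <<'E'
from h import *
import cv2
im=eyes.capture("wrist")
print(bot.observe()["tool_pos"],bot.observe()["force"])
cv2.imwrite("pics/w4.png",cv2.resize(im[:,:,::-1],(800,600),interpolation=cv2.INTER_CUBIC))
E
```

```text
[486.66017848 152.63832348  59.32190647] [-0.10786429 -0.09288335  1.12029135]
```

View pics/w4.png

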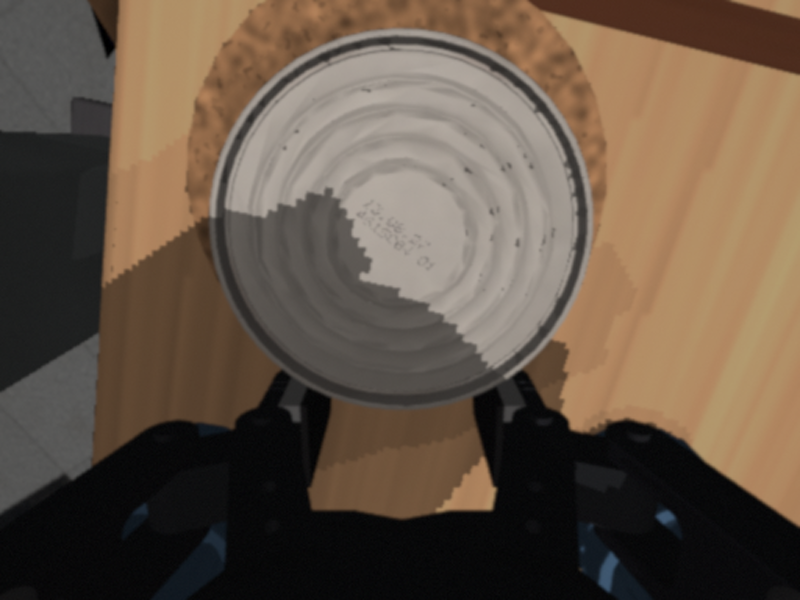

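Mat rim points visible: (187,165), (196,107), (248,20), (560,30), (598,110), (606,165). I'll fit the mat circle against the tin centre.

```bash
python3 - <<'E'
from h import *
from scipy.optimize import least_squares
f=lambda u,v:((u+.5)*.64-.5,(v+.5)*.64-.5)
t=px2w("wrist",f(401,218),92)
P=np.array([px2w("wrist",f(*q),53) for q in[(187,165),(196,107),(248,20),(560,30),(598,110),(606,165)]])
r=least_squares(lambda c:np.hypot(*(P-c).T)-62,t);d=r.x-t
s=bot.observe();y=np.radians(s["tool_rot"][2])
print(t,r.x,r.fun,"need dx,dy",d@[np.cos(y),np.sin(y)],d@[np.sin(y),-np.cos(y)])
E
```

```text
[473.84573175 203.85474772] [472.24929562 205.6027261 ] [ 0.056116    0.00343718 -0.37821673  0.61424939 -0.27920784 -0.37145394] need dx,dy 2.0501008513176644 -1.1836905109782643
```

The tin is within about 2.5 mm of the mat's centre. I'll back off and rise.

Call:
{"api": "arm_command", "payload": {"commands": [{"x": -1, "y": 0, "z": 0, "ax": 0, "ay": 0, "az": 0, "grip": 123}, {"x": -2, "y": 0.1, "z": 0, "ax": 0, "ay": 0, "az": 0, "grip": 123}, {"x": -2.5, "y": 0.2, "z": -1, "ax": 0, "ay": 0, "az": 0, "grip": 123}, {"x": -2.5, "y": 0.2, "z": -4, "ax": 0, "ay": 0, "az": 0, "grip": 123}, {"x": -2.5, "y": 0.2, "z": -8, "ax": 0, "ay": 0, "az": 0, "grip": 123}, {"x": -2.5, "y": 0.2, "z": -12, "ax": 0, "ay": 0, "az": 0, "grip": 123}, {"x": -2.5, "y": 0.2, "z": -15, "ax": 0, "ay": 0, "az": 0, "grip": 123}, {"x": -5, "y": 0.2, "z": -16, "ax": 0, "ay": 0, "az": 0, "grip": 123}, {"x": -8, "y": 0.2, "z": -16, "ax": 0, "ay": 0, "az": 0, "grip": 123}, {"x": -8, "y": 0.2, "z": -16, "ax": 0, "ay": 0, "az": 0, "grip": 123}, {"x": -8, "y": 0.2, "z": -16, "ax": 0, "ay": 0, "az": 0, "grip": 123}]}}

```text
clock: 7.1
tool_pos: [505.9, 73.6, 219.9]
tool_rot: [180.0, -0.0, 102.3]
force: [1.0, -0.1, -1.0]
finger_gap: 44.4
grasp_force: 0.0
```

```bash
python3 - <<'E'
from h import *
import cv2
im=eyes.capture("wrist")
cv2.imwrite("pics/w5.png",cv2.resize(im[:,:,::-1],(800,600),interpolation=cv2.INTER_CUBIC))
E
```

```text
(no output)
```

View pics/w5.png

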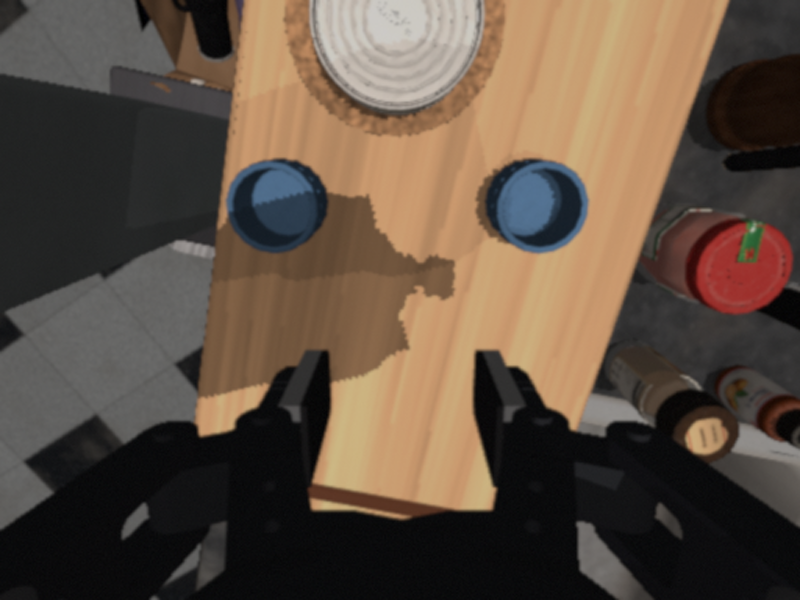

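The tin (lid at about (397,25)) stands on the mat with cork showing around the sides and rear that are in view. The arm is clear and the jars and mill beside the block are standing.

```bash
python3 -c "
from cell import bot
print(bot.hand_in())"
```

```text
the job is handed in; nothing more can be done
None
```

I pushed the tin through the gap between the ramekins and onto the cork mat, where it stands about 2.5 mm from the mat's centre by camera estimate; the arm finished clear and the job is handed in, but no verdict was shown.

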